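# Hold the torch over the right spare breaker

### The arm

A 6-joint arm with a two-finger parallel gripper is mounted at the origin on the work surface. World frame = base frame: x ahead of the robot, y to its left, z up, the work surface at z = 0. Lengths are in mm, angles in rad, forces in N, time in s.
With the tool pointing down it reaches from about 250 to 725 mm from the base axis. Payload 9.7 kg.
Tool frame: the origin (TCP) lies on the front face of the gripper's body, between the roots of the fingers; the fingertips stand 73 mm ahead of it and the grasp point (between the pads) lies 54 mm ahead of it; z points along the fingers, y is the direction in which the jaws open and shut (so a half turn about z gives the same grasp; the last joint's range is limited). The gripper opens to 85 mm and grips with 20 to 120 N. Pads are 22 mm wide; open, the fingers measure 114 mm over their backs; the gripper's body (76 mm by 85 mm) begins 54 mm behind the grasp point. The pads swing forward as they close: fully open they stand 13 mm farther back than shut.
Start: joints at [1.326, 0.087, 0.176, 1.66, 0, 1.571], TCP at [133.297, 533.6, 303.884] pointing down, gripper open.
Joint ranges: [-3.13, 3.13], [-0.85, 1.81], [-1.15, 1.24], [-2.2, 2.28], [-1.44, 1.52], [-3.14, 3.14]. Speed limits (rad/s): [2.22, 2.22, 2.57, 3.14, 3.14, 3.14].

### API

Orientations are given as a rotation vector (axis times angle).
In Python, from workcell import manip gives the robot as it stands.
- The arm moves only by the tool apply_moves, never from a script. Its arguments are lists of equal length, an entry for each row: "travel": the shift along the tool's x, y, z in m, a list of three; "turn": the turn about the tool's z in degrees; "grip": the finger opening in m, from 0 to 0.0854. A call has 1 to 12 rows; each row shifts and turns the pose as measured when the row begins, along the tool's axes as they then stand; what a row does not reach is not made up. A row lasts 1/10 s, in which the tool goes at most 50 mm and 8.59 degrees, less where a joint would pass 70% of its speed; a pose out of reach is approached as far as the arm can. A call is refused whole if a number of a shift passes 0.05 or a number of a turn 8.59, either way. A call with a gripper value outside its range is refused whole. The fingers move at their own pace and stop on an object; "newtons" is the grip in N (left out, the last holds). Time passes only in rows, so rows that do not move let the fingers close. It gives the time, the measured TCP pose, the force and the opening at its end, in the units of the state.
- manip.get_state(): the state, without advancing time (a new reading comes with each control period).
- manip.grab_frame(name): name is "scene" or "top" or "wrist"; returns the picture (480x640x3 uint8, red, green, blue); there is no depth.
- manip.camera_info(name): a dict with "camera_matrix" (3x3 intrinsics, pixels), "xyz" and "attitude" of the camera in the world. Camera axes: x right, y up, looking along -z (the intrinsics and any distortion apply to the point x, -y, -z); pixel columns grow to the right and rows downward; lengths in mm; the calibration is good to about 2 mm. A picture is of the moment at which its call begins: read the wrist's pose just before it. camera_info takes no time and is no camera call; for the wrist camera it gives the pose at the moment of the call.
- manip.close_job(): hands the job in, once; it reports no verdict.
The state is a dict: "clock": time; "qpos": joint angles; "qd": joint speeds; "joint_efforts": joint torques, N m; "eef_pos": TCP position; "orientation": TCP orientation; "ft_force": force on the tool from outside, world axes, zero at the start; "ft_torque": the same for the moment, N m; "gripper_width": finger opening in mm.
Only numpy, scipy, OpenCV 4.12 (cv2) and the standard library are available. Lean on these libraries where they do the work, as an engineer would, in place of code of your own. Each camera call takes 0.05 s, during which the arm holds its last target.

### The job

The power is off and the spare breakers must be read by torchlight: pull the torch straight up out of its holder cup on the red cabinet, and hold it lamp down over the breaker with the blue toggle in the open top drawer, centred on it with the lens about 8 cm above the toggle. Keep the torch upright all the way, and finish still gripping it there, motionless and plumb with its lens face level, touching nothing but the gripper. Leave the drawer and everything else as they are.

Things in the scene. Friction and masses are not known exactly. Their poses are not given: they have to be found in the camera images.
- torch: Silver aluminium torch, 155 mm long, standing lamp end down in the holder cup. Origin: centre of the lens face (its lower end); z runs along the torch up to the tail cap. Head 38 mm diameter and 34 mm long (z 0 to 34 mm), tapering to z 58 mm, then a barrel of 26 mm diameter (z 58 to 143 mm), dark tail cap 28 mm diameter (z 143 to 155 mm). Mass 0.13 to 0.23 kg. Round: it can be gripped across any direction.
- holder: Black holder cup fixed to the cabinet's lid, 54 mm outside diameter, 46 mm inside, 42 mm tall with a floor 5 mm thick on which the torch stands, so 118 mm of torch shows above the rim. Origin: centre of its underside, z up. It is on the left, middle or right of the lid.
- cabinet: Glossy red metal cabinet of two drawers, fixed to the counter: 240 mm deep (x), 300 mm wide (y), 130 mm tall. Origin: centre of its underside; x points away from its drawer fronts, z up. The holder cup, bulb and bulb gripper share its lid, in any order, side by side about 95 mm apart.
- breaker_blue: Two-pole circuit breaker, white, 36 mm (x) by 70 mm (y), 48 mm tall to the top of its toggle, lying toggle up in the open part of the top drawer; its toggle (26 x 20 mm, in the middle of the top) is blue: the one to be lit. Origin: centre of its underside. z up.
- breaker_black1: Two-pole circuit breaker, white, 36 mm (x) by 70 mm (y), 48 mm tall to the top of its toggle, lying toggle up in the open part of the top drawer; its toggle (26 x 20 mm, in the middle of the top) is black: bystander. Origin: centre of its underside. z up.
- breaker_black2: Two-pole circuit breaker, white, 36 mm (x) by 70 mm (y), 48 mm tall to the top of its toggle, lying toggle up in the open part of the top drawer; its toggle (26 x 20 mm, in the middle of the top) is black: bystander. Origin: centre of its underside. z up.
- drawer_top (a joint): How far the top drawer is open (m): 0 shut; it starts 0.075 to 0.105 open, towards the robot. The drawer's front panel is 6 mm thick, its top edge 125 mm above the counter. The drawer slides against about 3 N and should stay as it is.
- drawer_pull (a point): Middle of the aluminium pull on the front of the top drawer, 112 mm above the counter.
- bulb: White plastic dome light bulb standing on the lid on its metal cap, 60 mm across, 92 mm tall; bystander. Origin: centre of its underside.
- bulb_gripper: Black hard-silicone bulb gripper standing mouth down on the lid: cup 70 mm across, 46 mm tall, with a 26 mm neck up to 81 mm and an orange collar; bystander. Origin: centre of its underside.
- screwdriver: Screwdriver lying on the counter to the robot's right; bystander.
- mug: Blue mug, 76 mm across, 90 mm tall, on the counter to the robot's left; bystander. Origin: centre of its underside.
- tape: Roll of yellow tape, 66 mm across, 19 mm high, lying on the counter to the robot's left; bystander.

How it is judged:
By the outcome, as a careful person would: the job done as asked, in the order asked, and still so for the second after the job is handed in, while the arm keeps its last pose, push and grip.
It also fails if it takes over 35 s, if anything falls off the work surface, if the arm or the gripper's body presses on something with over 40 N, if the wrist force passes 120 N, or if a joint passes its speed limit or range.

## Working session

There is one attempt and no reset: what is moved stays moved. The work goes in short steps, Python scripts to look and compute and a tool call to move; the robot and the scene stay as the last step left them, time stands still between calls to the robot, and variables do not carry over. Pictures are saved under pics/ and viewed, and the job is handed in when it is done.

Besides the shell and the picture viewer there is one more tool, called after "Call:" as name(argument=value, ...), one argument or row to a line, values as JSON. apply_moves: Moves the arm, as the interface text tells. Its arguments: {"type":"object","properties":{"travel":{"type":"array"},"turn":{"type":"array"},"grip":{"type":"array"},"newtons":{"type":"number"}},"required":["travel","turn","grip"]}

```bash
mkdir -p pics; ls
python3 - <<'E'
from workcell import manip
import cv2
s=manip.get_state();print(s)
for n in("scene","top"):
    print(n,manip.camera_info(n))
    cv2.imwrite(f"pics/{n}0.png",manip.grab_frame(n)[:,:,::-1])
E
```

```text
pics
{'clock': 0.0, 'qpos': array([1.32600436e+00, 8.74435272e-02, 1.75145558e-01, 1.65979063e+00,
       2.06500573e-05, 1.57081741e+00]), 'qd': array([ 0.00022909, -0.0007534 ,  0.00230632, -0.00174276,  0.00028837,
       -0.00078818]), 'joint_efforts': array([ 6.12775129e-04, -5.20386565e+01,  4.64801466e+01,  1.64480740e-02,
       -2.05864637e-05,  2.18917705e-06]), 'eef_pos': array([133.2595429 , 533.47952158, 303.19796365]), 'orientation': array([-3.83570036e-01, -3.11790866e+00,  2.01064312e-03]), 'ft_force': array([-1.03407423, -0.66572959, -0.05608759]), 'ft_torque': array([0.02831507, 0.04272736, 0.0738207 ]), 'gripper_width': 85.45577901150422}
scene {'camera_matrix': array([[480.69220678,   0.        , 314.04837359],
       [  0.        , 480.69220678, 243.96513645],
       [  0.        ,   0.        ,   1.        ]]), 'xyz': array([1002.70067199, -315.36786157, 1010.11619297]), 'attitude': array([0.54071452, 0.29786231, 1.02351149])}
top {'camera_matrix': array([[507.41751532,   0.        , 319.1065897 ],
       [  0.        , 507.41751532, 238.78311846],
       [  0.        ,   0.        ,   1.        ]]), 'xyz': array([ 374.40551784,    9.34874333, 1346.89214928]), 'attitude': array([ 0.09146768, -0.05858847, -1.59897926])}
```

View pics/scene0.png

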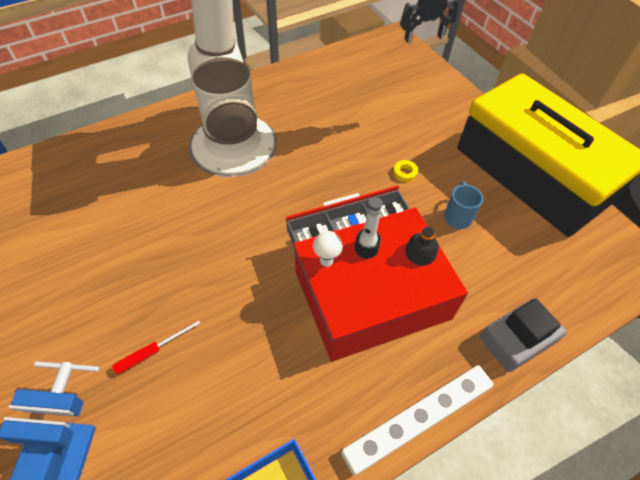

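View pics/top0.png

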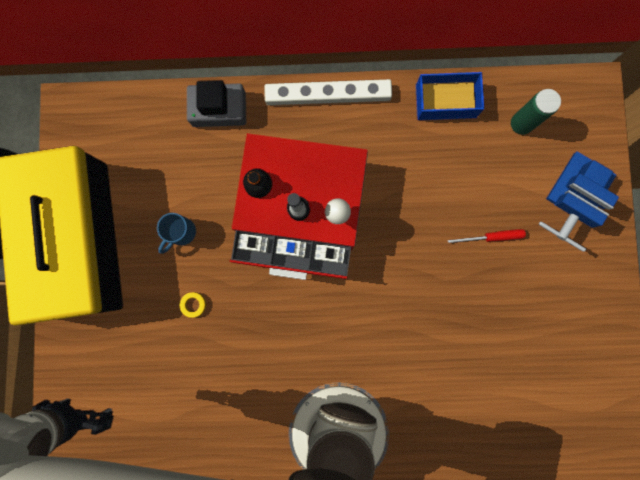

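The torch stands in the middle of the lid, at about (297,207) in top and (370,225) in scene. The bulb is to its right at (338,211) and the bulb gripper to its left at (257,183). The blue toggle is at about (291,247) in top.

```bash
cat > h.py <<'E'
import numpy as np,cv2
from scipy.spatial.transform import Rotation as R
from workcell import manip
def ray(ci,u,v):
    K=ci["camera_matrix"];d=np.linalg.inv(K)@[u,v,1];d=np.array([d[0],-d[1],-d[2]])
    return np.array(ci["xyz"]),R.from_rotvec(ci["attitude"]).apply(d)
def onz(ci,u,v,z):
    o,d=ray(ci,u,v);return o+d*(z-o[2])/d[2]
def proj(ci,p):
    c=R.from_rotvec(ci["attitude"]).inv().apply(np.array(p)-ci["xyz"]);c=ci["camera_matrix"]@[c[0],-c[1],-c[2]];return c[:2]/c[2]
def two(r1,r2):
    (o1,d1),(o2,d2)=r1,r2
    t=np.linalg.lstsq(np.c_[d1,-d2],o2-o1,rcond=None)[0]
    a=o1+d1*t[0];b=o2+d2*t[1];return (a+b)/2,np.linalg.norm(a-b)
E
python3 - <<'E'
from h import *
for n,(x,y,w,h) in dict(scene=(270,170,220,200),top=(220,120,160,170)).items():
    im=cv2.imread(f"pics/{n}0.png");c=im[y:y+h,x:x+w];cv2.imwrite(f"pics/{n}0z.png",cv2.resize(c,None,fx=3.4,fy=3.4 if n=="top" else 3 ,interpolation=2))
im=cv2.imread("pics/top0.png");hs=cv2.cvtColor(im,cv2.COLOR_BGR2HSV)
t=manip.camera_info("top");s=manip.camera_info("scene")
for n,ci in(("top",t),("scene",s)):
    im=cv2.imread(f"pics/{n}0.png");hs=cv2.cvtColor(im,cv2.COLOR_BGR2HSV)
    m=cv2.inRange(hs,(105,150,80),(125,255,255))
    k,l,st,ce=cv2.connectedComponentsWithStats(m)
    for i in range(1,k):
        if st[i,4]>15 and 230<ce[i][0]<400 and 180<ce[i][1]<300: print(n,st[i],ce[i],onz(ci,*ce[i],110))
    m=cv2.inRange(hs,(0,150,60),(8,255,255))+cv2.inRange(hs,(172,150,60),(180,255,255));
    m[:, :230]=0;m[:,480:]=0;m[:130]=0;m[360:]=0
    cs,_=cv2.findContours(m,0,2);c=max(cs,key=cv2.contourArea)
    print(cv2.approxPolyDP(cv2.convexHull(c),3,True)[:,0].tolist())
for p in((246,136),(367,151),(355,243),(234,232)):print(p,onz(t,*p,130))
E
```

```text
top [287 243   8   9  66] [290.39393939 246.95454545] [474.89774592 104.33159433 110.        ]
[[247, 133], [367, 150], [351, 249], [232, 229]]
scene [349 214   9  11  67] [352.76119403 218.89552239] [468.94537831 108.06860013 110.        ]
[[415, 207], [466, 295], [451, 319], [330, 359], [295, 271], [294, 242]]
(246, 136) [750.84626715 205.99550833 130.        ]
(367, 151) [702.81928732 -90.12651039 130.        ]
(355, 243) [478.09836312 -52.89701807 130.        ]
(234, 232) [513.72748266 238.67231752 130.        ]
```

View pics/top0z.png

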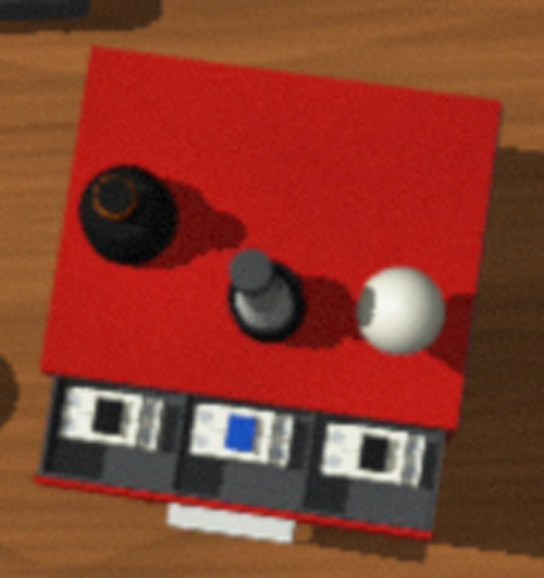

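View pics/scene0z.png

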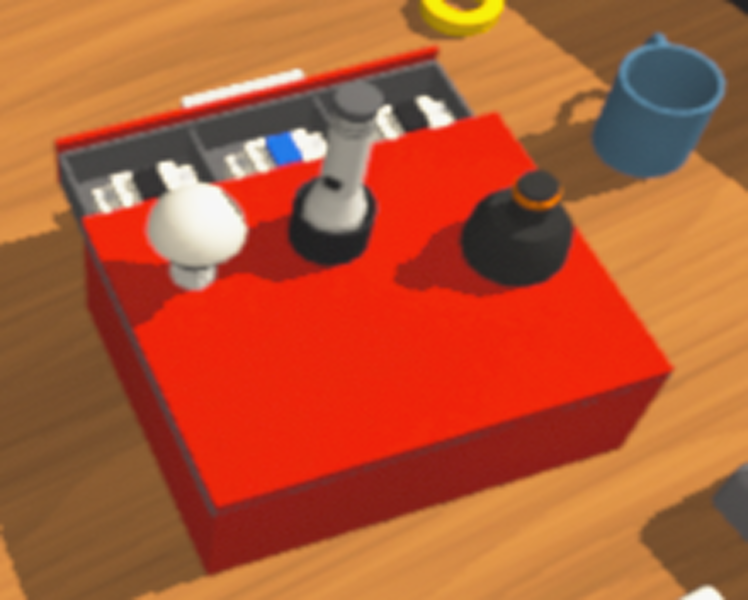

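Run:
```python
from h import *
t=manip.camera_info("top");s=manip.camera_info("scene")
print("tail",two(ray(t,293.6,199.2),ray(s,375,203.3)),onz(t,293.6,199.2,290),onz(s,375,203.3,290))
print("blue",two(ray(t,290.4,246.95),ray(s,352.76,218.9)))
# cup rim center: top crop (267,302), scene crop
print("cup rim",onz(t,220+267/3.4,120+301/3.4,172))
print("drawer front top L,R",onz(t,220+36/3.4,120+480/3.4,125),onz(t,220+432/3.4,120+535/3.4,125))
st=manip.get_state();r=R.from_rotvec(st["orientation"]);print(r.as_matrix().round(4))
w=manip.camera_info("wrist");print(w, r.inv().apply(np.array(w["xyz"])-st["eef_pos"]))
```

```text
tail (array([562.21674872,  82.21960147, 285.91093522]), np.float64(1.2810781739193886)) [561.14601918  81.39456561 290.        ] [564.97573364  80.56358703 290.        ]
blue (array([474.2363344 , 103.72549143, 118.99108114]), np.float64(0.22919631436282542))
cup rim [559.51553226  78.40939456 172.        ]
drawer front top L,R [443.56924544 248.78823236 125.        ] [396.42668765 -31.22250879 125.        ]
[[-9.702e-01  2.424e-01 -3.000e-04]
 [ 2.424e-01  9.702e-01 -1.100e-03]
 [-0.000e+00 -1.100e-03 -1.000e+00]]
{'camera_matrix': array([[396.39587898,   0.        , 326.03372189],
       [  0.        , 396.39587898, 237.23712347],
       [  0.        ,   0.        ,   1.        ]]), 'xyz': array([ 61.14506925, 550.73248786, 372.93224647]), 'attitude': array([-0.25214518, -0.19484109,  1.31481124])} [ 74.16657216  -0.83825842 -69.64543393]
```

Call:
apply_moves(
  travel=[
    [0,0,-0.05],
    [0,0,-0.05],
    [-0.04,-0.025,0],
    [-0.04,-0.025,0],
    [-0.04,-0.025,0],
    [-0.04,-0.025,0],
    [-0.04,-0.025,0],
    [-0.04,-0.025,0],
    [-0.04,-0.025,0],
    [-0.04,-0.025,0],
    [-0.04,-0.025,0],
    [0,0,0],
  ],
  turn=[0,0,0,0,0,0,0,0,0,0,0,0],
  grip=[0.0854,0.0854,0.0854,0.0854,0.0854,0.0854,0.0854,0.0854,0.0854,0.0854,0.0854,0.0854],
)

```text
clock: 1.3
eef_pos: [438.3, 218.3, 401.4]
orientation: [-0.375, -3.117, 0.022]
ft_force: [-0.4, -0.5, 0.1]
gripper_width: 85.1
```

Call:
apply_moves(
  travel=[
    [0,0,0],
    [0,0,0],
    [0,0,0],
    [0,0,0],
    [0,0,0],
    [0,0,0],
    [0,0,0],
    [0,0,0],
    [0,0,0],
    [0,0,0],
    [0,0,0],
  ],
  turn=[8.5,8.5,8.5,8.5,8.5,8.5,8.5,8.5,8.5,8.5,0],
  grip=[0.0854,0.0854,0.0854,0.0854,0.0854,0.0854,0.0854,0.0854,0.0854,0.0854,0.0854],
)

```text
clock: 2.4
eef_pos: [436.3, 220.3, 398.1]
orientation: [2.399, 2.021, -0.029]
ft_force: [0.3, 0.2, 1.0]
gripper_width: 85.4
```

```bash
cat >> h.py <<'E'
def st():
    s=manip.get_state();r=R.from_rotvec(s["orientation"]).as_matrix()
    print("t",round(s["clock"],2),"p",s["eef_pos"].round(1),"f",s["ft_force"].round(2),"w",round(s["gripper_width"],1),"\nR",r.round(4).tolist(),"tilt deg",np.degrees(np.arccos(-r[2,2])).round(2),"yaw y",np.degrees(np.arctan2(r[1,1],r[0,1])).round(1),"q",s["qpos"].round(3));return s,r
E
python3 - <<'E'
from h import *
s,r=st()
w=manip.camera_info("wrist");im=manip.grab_frame("wrist");cv2.imwrite("pics/w1.png",im[:,:,::-1])
np.save("w1.npy",np.r_[w["xyz"],w["attitude"]])
print(proj(w,[561,81,290]),proj(w,[474,104,119]));st()
E
```

```text
t 2.4 p [436.3 220.3 398.1] f [0.29 0.17 1.03] w 85.4 
R [[0.17, 0.9854, -0.0114], [0.9853, -0.1702, -0.0155], [-0.0172, -0.0086, -0.9998]] tilt deg 1.1 yaw y -9.8 q [ 0.471  0.012  0.285  1.861 -0.009  2.213]
[585.48175495 460.96574901] [386.87043986 305.95166152]
t 2.45 p [436.4 220.3 398.1] f [ 0.45 -0.54  0.29] w 85.6 
R [[0.1652, 0.9862, -0.0114], [0.9861, -0.1653, -0.0155], [-0.0172, -0.0087, -0.9998]] tilt deg 1.1 yaw y -9.5 q [ 0.471  0.012  0.285  1.861 -0.009  2.208]
```

View pics/w1.png

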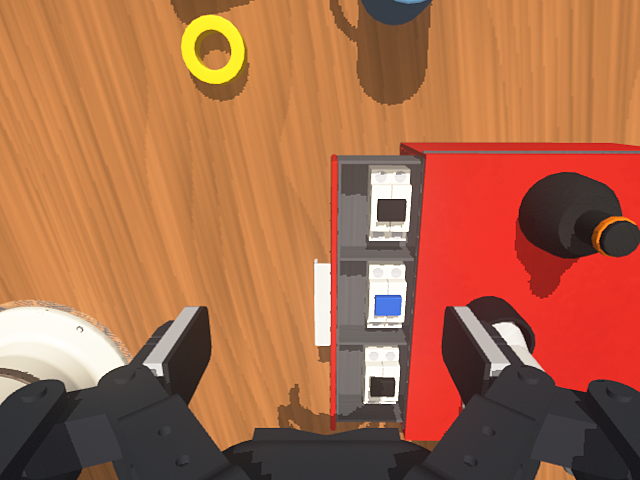

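The wrist picture shows the drawer with the blue toggle at about (388,305), within a pixel or two of where I predicted it. The torch and cup at about (500,330) sit partly behind the right finger. The tool has picked up 1.1° of tilt in the moves, so I'll watch that.

Run:
```python
from h import *
w=manip.camera_info("wrist");a=np.load("w1.npy");w["xyz"],w["attitude"]=a[:3],a[3:]
t=manip.camera_info("top");s=manip.camera_info("scene")
im=cv2.imread("pics/w1.png");hs=cv2.cvtColor(im,cv2.COLOR_BGR2HSV)
m=cv2.inRange(hs,(105,150,80),(125,255,255));m[:200]=0
k,l,S,ce=cv2.connectedComponentsWithStats(m);i=1+S[1:,4].argmax();print(S[i],ce[i])
rw=ray(w,*ce[i]);rt=ray(t,290.4,246.95);rs=ray(s,352.76,218.9)
print(two(rw,rt),two(rw,rs))
for z in(117,119,121):print(onz(w,*ce[i],z),onz(t,290.4,246.95,z),onz(s,352.76,218.9,z))
c=max(cv2.findContours(m,0,1)[0],key=cv2.contourArea);b=cv2.minAreaRect(c);print(b)
for z in (105,119): print([np.linalg.norm(onz(w,*p,z)-onz(w,*q,z)).round(1) for p,q in zip(cv2.boxPoints(b),np.roll(cv2.boxPoints(b),1,0))])
```

```text
[375 295  26  20 517] [387.47582205 304.51644101]
(array([474.70434702, 103.85156184, 116.0242463 ]), np.float64(0.5689594848090365)) (array([474.34010598, 104.52969512, 118.07289049]), np.float64(1.2591136459460357))
[474.91902622 104.36367568 117.        ] [474.33967562 103.77902527 117.        ] [473.10587644 104.76627489 117.        ]
[474.7745155 105.4470387 119.       ] [474.17716681 103.62546663 119.        ] [474.29182469 103.82544739 119.        ]
[474.63000477 106.53040172 121.        ] [474.01465799 103.47190799 121.        ] [475.47777295 102.8846199  121.        ]
((387.5, 304.5), (19.0, 25.0), 90.0)
[np.float64(21.4), np.float64(25.1), np.float64(21.4), np.float64(25.5)]
[np.float64(20.6), np.float64(24.1), np.float64(20.6), np.float64(24.5)]
```

Call:
apply_moves(
  travel=[
    [-0.006,0.007,0],
    [-0.012,0.015,0],
    [-0.012,0.015,0],
    [-0.012,0.015,0],
    [-0.012,0.015,0],
    [-0.012,0.015,0],
    [-0.012,0.015,0],
    [-0.012,0.015,0],
    [-0.012,0.015,0],
    [-0.006,0.007,0],
    [-0.002,0.003,0],
    [0,0,0],
  ],
  turn=[0,0,0,0,0,0,0,0,0,0,0,0],
  grip=[0.0854,0.0854,0.0854,0.0854,0.0854,0.0854,0.0854,0.0854,0.0854,0.0854,0.0854,0.0854],
)

```text
clock: 3.65
eef_pos: [562.0, 82.9, 397.2]
orientation: [2.353, 2.076, -0.033]
ft_force: [1.1, -0.1, -0.1]
gripper_width: 85.6
```

Run:
```python
from h import *
s,r=st()
w=manip.camera_info("wrist");im=manip.grab_frame("wrist");cv2.imwrite("pics/w2.png",im[:,:,::-1])
np.save("w2.npy",np.r_[w["xyz"],w["attitude"]])
print(proj(w,[561,81,290]),proj(w,[561,81,172]),proj(w,[474,104,117]));st()
```

```text
t 3.65 p [562.   82.9 397.2] f [ 1.07 -0.14 -0.12] w 85.6 
R [[0.1244, 0.9921, -0.0134], [0.9921, -0.1246, -0.0163], [-0.0178, -0.0113, -0.9998]] tilt deg 1.21 yaw y -7.2 q [ 0.152  0.208  0.498  1.876 -0.014  1.847]
[327.01012859 276.19215727] [328.34226109 214.12731201] [228.38741417 185.24536076]
t 3.7 p [561.8  83.1 397.3] f [ 0.86 -0.45 -0.22] w 85.1 
R [[0.1242, 0.9922, -0.0134], [0.9921, -0.1244, -0.0162], [-0.0177, -0.0113, -0.9998]] tilt deg 1.2 yaw y -7.1 q [ 0.152  0.208  0.498  1.876 -0.014  1.848]
```

View pics/w2.png

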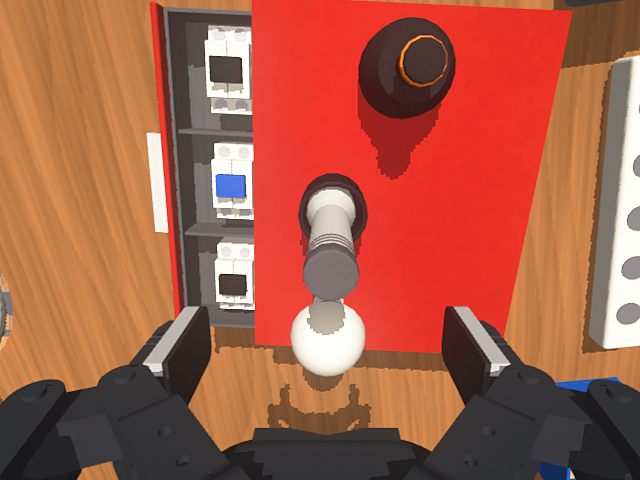

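The wrist view shows the tail cap at about (331,272), the cup at (333,213), and the bulb below at (328,338). I'll make a fast inward move and a slow return to see if that takes out the accumulated tilt.

Call:
apply_moves(
  travel=[
    [-0.013,-0.048,0],
    [-0.013,-0.048,0],
    [0,0,0],
  ],
  turn=[0,0,0],
  grip=[0.0854,0.0854,0.0854],
)

```text
clock: 4.0
eef_pos: [461.5, 70.6, 393.0]
orientation: [-2.349, -2.081, 0.047]
ft_force: [1.0, 0.0, 0.6]
gripper_width: 85.7
```

Run:
```python
from h import *
st()
w=manip.camera_info("wrist");a=np.load("w2.npy");w["xyz"],w["attitude"]=a[:3],a[3:]
im=cv2.imread("pics/w2.png");g=im[180:310,290:380];cv2.imwrite("pics/w2z.png",cv2.resize(g,None,fx=4,fy=4))
print(onz(w,331,272,290),onz(w,333,211,172),onz(w,230.5,186,117))
```

```text
t 4.0 p [461.5  70.6 393. ] f [1.03 0.03 0.59] w 85.7 
R [[0.1203, 0.9924, -0.0245], [0.9925, -0.1207, -0.0175], [-0.0204, -0.0222, -0.9995]] tilt deg 1.73 yaw y -6.9 q [ 0.158 -0.036  0.227  1.861 -0.013  1.85 ]
[563.1705639   82.93322912 290.        ] [564.82745825  83.00417861 172.        ] [475.73406691 103.10171035 117.        ]
```

View pics/w2z.png

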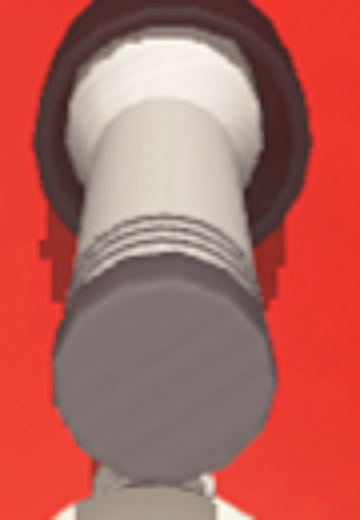

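Call:
apply_moves(
  travel=[
    [0.01,0.048,0],
    [0.01,0.048,0],
    [0.01,0.048,0],
    [0,0,0],
  ],
  turn=[0,0,0,0],
  grip=[0.0854,0.0854,0.0854,0.0854],
)

```text
clock: 4.4
eef_pos: [609.6, 86.4, 389.0]
orientation: [-2.343, -2.089, 0.044]
ft_force: [0.1, -0.6, -1.1]
gripper_width: 85.2
```

```bash
python3 -c "
from h import *
st()"
```

```text
t 4.4 p [609.6  86.4 389. ] f [ 0.07 -0.64 -1.11] w 85.2 
R [[0.1141, 0.9932, -0.0227], [0.9933, -0.1145, -0.0168], [-0.0193, -0.0207, -0.9996]] tilt deg 1.62 yaw y -6.6 q [ 0.145  0.341  0.644  1.899 -0.013  1.831]
```

Call:
apply_moves(
  travel=[
    [0,0,-0.05],
    [0,0,-0.05],
    [0,0,0],
  ],
  turn=[0,0,0],
  grip=[0.0854,0.0854,0.0854],
)

```text
clock: 4.7
eef_pos: [613.1, 89.8, 461.7]
orientation: [-2.335, -2.088, 0.058]
ft_force: [-0.1, -0.5, -0.4]
gripper_width: 85.4
```

```bash
python3 -c "
from h import *
st()"
```

```text
t 4.7 p [613.1  89.8 461.7] f [-0.07 -0.5  -0.45] w 85.4 
R [[0.1107, 0.9933, -0.0331], [0.9936, -0.1114, -0.0181], [-0.0217, -0.0309, -0.9993]] tilt deg 2.16 yaw y -6.4 q [ 0.15   0.495  1.013  2.125 -0.013  1.832]
```

Call:
apply_moves(
  travel=[
    [0,0,0.05],
    [0,0,0.05],
    [0,0,0],
  ],
  turn=[0,0,0],
  grip=[0.0854,0.0854,0.0854],
)

```text
clock: 5.0
eef_pos: [611.3, 90.3, 371.8]
orientation: [-2.329, -2.09, 0.065]
ft_force: [0.2, 0.5, -1.8]
gripper_width: 85.4
```

```bash
python3 -c "
from h import *
st()"
```

```text
t 5.0 p [611.3  90.3 371.8] f [ 0.18  0.51 -1.78] w 85.4 
R [[0.1074, 0.9935, -0.0388], [0.994, -0.1081, -0.0188], [-0.0228, -0.0365, -0.9991]] tilt deg 2.47 yaw y -6.2 q [ 0.151  0.345  0.614  1.881 -0.013  1.83 ]
```

Call:
apply_moves(
  travel=[
    [0.01,0.048,-0.01],
    [0.01,0.048,-0.01],
    [0.005,0.03,0],
  ],
  turn=[0,0,0],
  grip=[0.0854,0.0854,0.0854],
)

```text
clock: 5.3
eef_pos: [699.1, 99.4, 393.9]
orientation: [-2.331, -2.096, 0.052]
ft_force: [0.8, -0.4, 1.1]
gripper_width: 85.4
```

```bash
python3 -c "
from h import *
st()"
```

```text
t 5.3 p [699.1  99.4 393.9] f [ 0.84 -0.35  1.08] w 85.4 
R [[0.1057, 0.994, -0.0292], [0.9942, -0.1062, -0.0172], [-0.0202, -0.0272, -0.9994]] tilt deg 1.94 yaw y -6.1 q [ 0.145  0.711  1.192  2.083 -0.013  1.822]
```

Call:
apply_moves(
  travel=[
    [-0.0105,-0.0445,0],
    [-0.0105,-0.0445,0],
    [-0.0105,-0.0445,0],
    [0,0,-0.004],
    [0,0,0],
    [0,0,0],
    [0,0,0],
    [0,0,0],
    [0,0,0],
    [0,0,0],
  ],
  turn=[0,0,0,8.5,8.5,8.5,8.5,8.5,8.5,8.5],
  grip=[0.0854,0.0854,0.0854,0.0854,0.0854,0.0854,0.0854,0.0854,0.0854,0.0854],
)

```text
clock: 6.3
eef_pos: [607.9, 92.6, 413.3]
orientation: [3.063, 0.644, -0.013]
ft_force: [-0.2, 0.1, -0.6]
gripper_width: 85.1
```

Run:
```python
from h import *
s,r=st()
w=manip.camera_info("wrist");im=manip.grab_frame("wrist");cv2.imwrite("pics/w3.png",im[:,:,::-1])
np.save("w3.npy",np.r_[w["xyz"],w["attitude"]])
print(proj(w,[562.5,82,290]),proj(w,[562.5,82,172]),proj(w,[474,104,117]));st()
```

```text
t 6.3 p [607.9  92.6 413.3] f [-0.19  0.14 -0.62] w 85.1 
R [[0.9152, 0.4029, -0.0057], [0.4028, -0.9152, -0.013], [-0.0105, 0.0096, -0.9999]] tilt deg 0.82 yaw y -66.2 q [ 0.155  0.351  0.708  1.936 -0.012  2.882]
[307.24904043 340.12560429] [312.20889934 262.82430767] [259.73442953 309.43953299]
t 6.35 p [607.8  92.7 414.1] f [-0.22  0.74  0.72] w 85.6 
R [[0.919, 0.3943, -0.0045], [0.3943, -0.9189, -0.0128], [-0.0091, 0.01, -0.9999]] tilt deg 0.78 yaw y -66.8 q [ 0.155  0.35   0.709  1.936 -0.012  2.892]
```

View pics/w3.png

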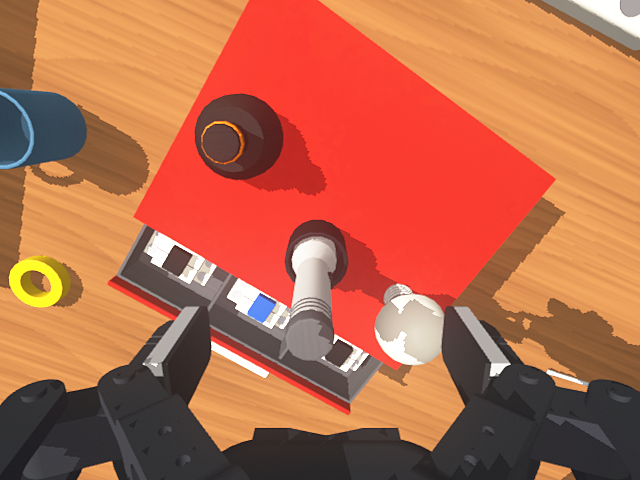

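In the wrist view the tail cap is at about (310,338) and the cup at (317,255). The blue toggle is at (262,308). Tilt has dropped to 0.8°.

Run:
```python
from h import *
w=manip.camera_info("wrist");a=np.load("w3.npy");w["xyz"],w["attitude"]=a[:3],a[3:]
im=cv2.imread("pics/w3.png");cv2.imwrite("pics/w3z.png",cv2.resize(im[210:370,215:375],None,fx=3.7,fy=3.7,interpolation=2))
hs=cv2.cvtColor(im,cv2.COLOR_BGR2HSV);m=cv2.inRange(hs,(105,150,80),(125,255,255));m[:270]=0;m[:,:220]=0;m[:,300:]=0
k,l,S,ce=cv2.connectedComponentsWithStats(m);i=1+S[1:,4].argmax();print(S[i],ce[i],onz(w,*ce[i],117))
t=manip.camera_info("top");s=manip.camera_info("scene")
rw=ray(w,*ce[i]);print(two(rw,ray(t,290.4,246.95)),two(rw,ray(s,352.76,218.9)))
```

```text
[248 295  27  27 407] [260.55528256 308.57493857] [475.2530204  103.58103588 117.        ]
(array([474.48354436, 103.69557505, 115.68050572]), np.float64(0.3760624890683187)) (array([475.42727947, 103.60745936, 119.167095  ]), np.float64(1.7882074534567534))
```

View pics/w3z.png

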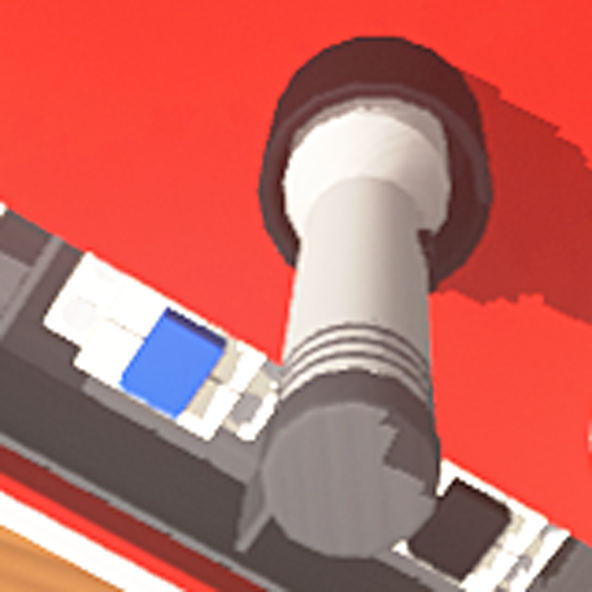

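Run:
```python
from h import *
w=manip.camera_info("wrist");a=np.load("w3.npy");w["xyz"],w["attitude"]=a[:3],a[3:]
p=onz(w,309.9,339.5,290);print(p, onz(w,215+375/3.7,210+180/3.7,172))
s,r=st()
for q in (p,[562.5,82,290]):
    q=np.array([q[0],q[1],252]);print("tool delta of grasp to target", r.T@(q-s["eef_pos"])-[0,0,54])
```

```text
[563.44514453  80.80761259 290.        ] [567.30895629  80.29325078 172.        ]
t 6.35 p [607.8  92.7 414.1] f [-0.22  0.74  0.72] w 85.6 
R [[0.919, 0.3943, -0.0045], [0.3943, -0.9189, -0.0128], [-0.0091, 0.01, -0.9999]] tilt deg 0.78 yaw y -66.8 q [ 0.155  0.35   0.709  1.936 -0.012  2.892]
tool delta of grasp to target [-43.9495731   -8.1988354  108.39555178]
tool delta of grasp to target [-44.34800292  -9.66724198 108.38451929]
```

Call:
apply_moves(
  travel=[
    [-0.015,-0.003,0],
    [-0.015,-0.003,0],
    [-0.014,-0.003,0],
    [0,0,0.02],
    [0,0,0.02],
    [0,0,0],
  ],
  turn=[0,0,0,0,0,0],
  grip=[0.0854,0.0854,0.0854,0.0854,0.0854,0.0854],
)

```text
clock: 6.95
eef_pos: [564.1, 85.0, 394.5]
orientation: [3.057, 0.662, 0.035]
ft_force: [-0.7, 0.1, 0.2]
gripper_width: 85.9
```

```bash
cat > a.py <<'E'
from h import *
s,r=st()
q=np.array([563,81.3,252]);print("tool delta", r.T@(q-s["eef_pos"])-[0,0,54])
E
python3 a.py
```

```text
t 6.95 p [564.1  85.  394.5] f [-0.71  0.14  0.21] w 85.9 
R [[0.9102, 0.4135, 0.0246], [0.4138, -0.9103, -0.008], [0.0191, 0.0175, -0.9997]] tilt deg 1.48 yaw y -65.6 q [ 0.154  0.175  0.454  1.826 -0.012  2.869]
tool delta [-5.23071562  0.4334587  88.42613552]
```

Call:
apply_moves(
  travel=[
    [-0.005,0,0.015],
    [0,0,0.015],
    [0,0,0.01],
    [0,0,0],
  ],
  turn=[0,0,0,0],
  grip=[0.0854,0.0854,0.0854,0.0854],
)

```text
clock: 7.35
eef_pos: [562.0, 83.6, 365.1]
orientation: [3.053, 0.676, 0.057]
ft_force: [-0.0, -0.8, 0.9]
gripper_width: 85.3
```

```bash
python3 a.py
```

```text
t 7.35 p [562.   83.6 365.1] f [-0.   -0.76  0.91] w 85.3 
R [[0.906, 0.4215, 0.0384], [0.422, -0.9066, -0.0057], [0.0324, 0.0214, -0.9992]] tilt deg 2.22 yaw y -65.1 q [ 0.152  0.133  0.346  1.747 -0.011  2.858]
tool delta [-3.72855163  0.12090151 59.04607704]
```

Call:
apply_moves(
  travel=[
    [0,0,0],
    [0,0,0],
    [0,0,0],
    [0,0,0],
  ],
  turn=[0,0,0,0],
  grip=[0.0854,0.0854,0.0854,0.0854],
)

```text
clock: 7.75
eef_pos: [562.7, 84.0, 369.2]
orientation: [3.052, 0.678, 0.064]
ft_force: [0.8, 0.4, 0.1]
gripper_width: 85.2
```

```bash
python3 a.py
```

```text
t 7.75 p [562.7  84.  369.2] f [0.76 0.4  0.09] w 85.2 
R [[0.9051, 0.4231, 0.0427], [0.4237, -0.9058, -0.005], [0.0366, 0.0226, -0.9991]] tilt deg 2.47 yaw y -65.0 q [ 0.152  0.133  0.355  1.751 -0.011  2.856]
tool delta [-5.10634231 -0.09248922 63.14284619]
```

Call:
apply_moves(
  travel=[
    [0,0,-0.04],
    [0,0,0],
  ],
  turn=[0,0],
  grip=[0.0854,0.0854],
)

```text
clock: 7.95
eef_pos: [560.0, 84.0, 408.7]
orientation: [3.053, 0.679, 0.057]
ft_force: [1.1, -0.3, 0.7]
gripper_width: 85.3
```

```bash
python3 a.py; python3 -c "
from h import *
print(manip.get_state()['joint_efforts'].round(2),manip.get_state()['qd'].round(3))"
```

```text
t 7.95 p [560.   84.  408.7] f [ 1.1  -0.29  0.72] w 85.3 
R [[0.9052, 0.4233, 0.0385], [0.4238, -0.9058, -0.0056], [0.0325, 0.0214, -0.9992]] tilt deg 2.23 yaw y -65.0 q [ 0.153  0.166  0.472  1.84  -0.011  2.857]
tool delta [ -3.57014758   0.35379427 102.69402005]
[ 3.000e-02 -4.849e+01  4.222e+01  5.200e-01 -3.000e-02  1.000e-02] [ 0.001  0.032 -0.166 -0.07   0.001 -0.002]
```

Call:
apply_moves(
  travel=[
    [-0.045,-0.02,0],
    [-0.045,-0.02,0],
    [0,0,0],
  ],
  turn=[0,0,0],
  grip=[0.0854,0.0854,0.0854],
)

```text
clock: 8.25
eef_pos: [461.7, 82.3, 398.7]
orientation: [3.054, 0.678, 0.039]
ft_force: [0.0, -0.1, 0.7]
gripper_width: 85.3
```

```bash
python3 a.py; python3 -c "
from h import *
print(manip.get_state()['joint_efforts'].round(2),manip.get_state()['qd'].round(3))"
```

```text
t 8.25 p [461.7  82.3 398.7] f [ 0.05 -0.12  0.74] w 85.3 
R [[0.9057, 0.4231, 0.0274], [0.4234, -0.9059, -0.0075], [0.0217, 0.0184, -0.9996]] tilt deg 1.63 yaw y -65.0 q [ 0.182 -0.07   0.206  1.821 -0.012  2.886]
tool delta [88.09639146 41.06201507 95.46050805]
[  0.34 -41.08  40.96   0.43   0.     0.17] [-0.009  0.075  0.079 -0.045 -0.003 -0.01 ]
```

Call:
apply_moves(
  travel=[
    [0.045,0.02,0],
    [0.045,0.02,0],
    [0,0,0],
    [-0.045,-0.02,0],
    [-0.045,-0.02,0],
    [0,0,0],
  ],
  turn=[0,0,0,0,0,0],
  grip=[0.0854,0.0854,0.0854,0.0854,0.0854,0.0854],
)

```text
clock: 8.85
eef_pos: [464.1, 82.4, 392.6]
orientation: [3.054, 0.679, 0.025]
ft_force: [0.6, -0.3, 2.5]
gripper_width: 85.5
```

```bash
python3 a.py
```

```text
t 8.85 p [464.1  82.4 392.6] f [ 0.56 -0.31  2.46] w 85.5 
R [[0.9056, 0.4237, 0.0183], [0.4239, -0.9057, -0.0089], [0.0128, 0.0158, -0.9998]] tilt deg 1.17 yaw y -64.9 q [ 0.181 -0.062  0.202  1.818 -0.012  2.885]
tool delta [87.287061   40.68278678 88.40538016]
```

Each in-and-out loop takes about 0.009 off the tilt, so I'll do one more and then go back over the torch.

Call:
apply_moves(
  travel=[
    [0.045,0.02,0],
    [0.045,0.02,0],
    [0,0,0],
    [-0.045,-0.02,0],
    [-0.045,-0.02,0],
    [0,0,0],
    [0.045,0.02,-0.005],
    [0.04,0.02,-0.005],
    [0,0,0],
  ],
  turn=[0,0,0,0,0,0,0,0,0],
  grip=[0.0854,0.0854,0.0854,0.0854,0.0854,0.0854,0.0854,0.0854,0.0854],
)

```text
clock: 9.75
eef_pos: [560.2, 82.4, 398.9]
orientation: [3.054, 0.682, 0.015]
ft_force: [-0.3, 0.3, -0.3]
gripper_width: 85.3
```

```bash
python3 a.py
```

```text
t 9.75 p [560.2  82.4 398.9] f [-0.3   0.28 -0.34] w 85.3 
R [[0.9049, 0.4254, 0.0123], [0.4255, -0.9049, -0.0097], [0.007, 0.0141, -0.9999]] tilt deg 0.9 yaw y -64.8 q [ 0.15   0.18   0.469  1.849 -0.011  2.852]
tool delta [1.02415897e+00 8.75178214e-02 9.29398000e+01]
```

Call:
apply_moves(
  travel=[
    [0.001,0,0.025],
    [0,0,0.025],
    [0,0,0.025],
    [0,0,0],
  ],
  turn=[0,0,0,0],
  grip=[0.0854,0.0854,0.0854,0.0854],
)

```text
clock: 10.15
eef_pos: [564.5, 82.0, 322.8]
orientation: [3.054, 0.681, 0.022]
ft_force: [0.5, -0.4, 0.1]
gripper_width: 85.4
```

```bash
python3 a.py
```

```text
t 10.15 p [564.5  82.  322.8] f [ 0.47 -0.36  0.05] w 85.4 
R [[0.9051, 0.4248, 0.0162], [0.425, -0.9051, -0.0092], [0.0107, 0.0152, -0.9998]] tilt deg 1.07 yaw y -64.9 q [ 0.149  0.132  0.262  1.686 -0.011  2.851]
tool delta [-2.43244564 -1.08406733 16.78621072]
```

Call:
apply_moves(
  travel=[
    [-0.002,-0.001,0.012],
    [0,0,0.004],
    [0,0,0],
  ],
  turn=[0,0,0],
  grip=[0.0854,0.0854,0.0854],
)

```text
clock: 10.45
eef_pos: [562.5, 81.9, 310.8]
orientation: [3.054, 0.681, 0.029]
ft_force: [-0.1, 0.9, 0.5]
gripper_width: 85.5
```

```bash
python3 a.py
python3 - <<'E'
from h import *
cv2.imwrite("pics/w4.png",manip.grab_frame("wrist")[:,:,::-1])
im=manip.grab_frame("scene")[:,:,::-1];cv2.imwrite("pics/s4.png",cv2.resize(im[100:320,260:500],None,fx=2.7,fy=2.7))
E
```

```text
t 10.45 p [562.5  81.9 310.8] f [-0.06  0.87  0.46] w 85.5 
R [[0.9051, 0.4248, 0.0208], [0.425, -0.9051, -0.0085], [0.0152, 0.0166, -0.9997]] tilt deg 1.29 yaw y -64.9 q [ 0.149  0.118  0.223  1.656 -0.012  2.851]
tool delta [-0.72616978 -0.21242152  4.75930249]
```

View pics/w4.png

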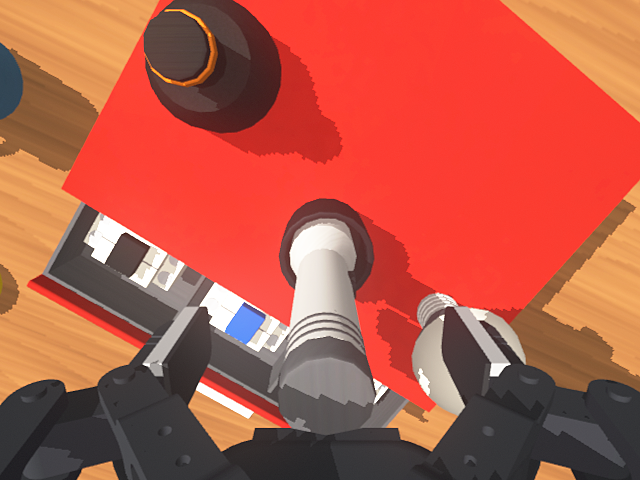

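View pics/s4.png

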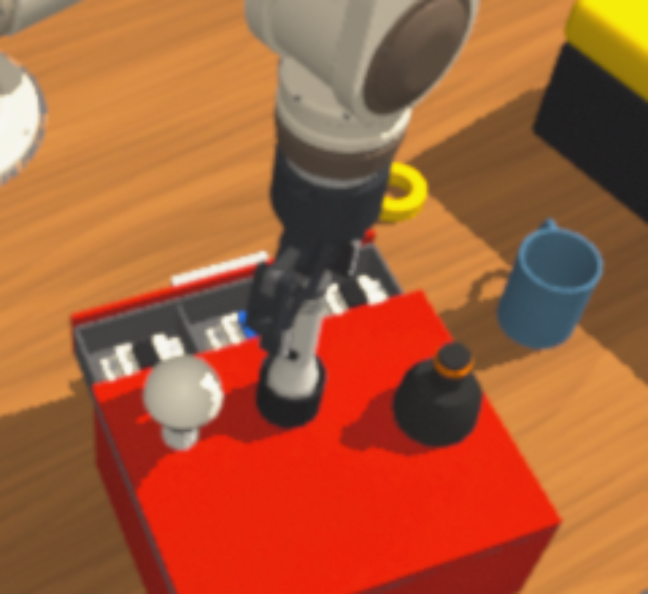

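The tail sits centred between the fingers at about (326,388), with the bulb and bulb gripper clear. Closing the gripper now.

Call:
apply_moves(
  travel=[
    [0,0,0],
    [0,0,0],
    [0,0,0],
    [0,0,0],
    [0,0,0],
    [0,0,0],
  ],
  turn=[0,0,0,0,0,0],
  grip=[0.02,0.02,0.02,0.02,0.02,0.02],
  newtons=45,
)

```text
clock: 11.15
eef_pos: [563.2, 82.3, 313.7]
orientation: [3.054, 0.681, 0.035]
ft_force: [0.7, 0.3, -0.0]
gripper_width: 25.0
```

```bash
python3 a.py
```

```text
t 11.15 p [563.2  82.3 313.7] f [ 0.68  0.34 -0.03] w 25.0 
R [[0.9049, 0.4249, 0.0246], [0.4252, -0.9051, -0.0073], [0.0192, 0.0171, -0.9997]] tilt deg 1.47 yaw y -64.8 q [ 0.149  0.117  0.228  1.658 -0.011  2.851]
tool delta [-1.76471559 -0.24667534  7.73130024]
```

Call:
apply_moves(
  travel=[
    [0.0004,0.0003,-0.018],
    [0.0004,0.0003,-0.018],
    [0.0004,0.0003,-0.018],
    [0,0,0],
  ],
  turn=[0,0,0,0],
  grip=[0.02,0.02,0.02,0.02],
)

```text
clock: 11.55
eef_pos: [563.0, 82.0, 367.1]
orientation: [3.053, 0.681, 0.028]
ft_force: [0.6, -0.8, -2.3]
gripper_width: 25.2
```

```bash
python3 a.py
python3 - <<'E'
from h import *
w=manip.camera_info("wrist");im=manip.grab_frame("wrist");cv2.imwrite("pics/w5.png",im[:,:,::-1]);np.save("w5.npy",np.r_[w["xyz"],w["attitude"]])
im=manip.grab_frame("scene")[:,:,::-1];cv2.imwrite("pics/s5f.png",im);cv2.imwrite("pics/s5.png",cv2.resize(im[100:320,260:500],None,fx=2.7,fy=2.7))
E
```

```text
t 11.55 p [563.   82.  367.1] f [ 0.63 -0.82 -2.3 ] w 25.2 
R [[0.905, 0.4248, 0.0204], [0.4251, -0.9051, -0.0091], [0.0146, 0.0169, -0.9998]] tilt deg 1.28 yaw y -64.9 q [ 0.149  0.153  0.373  1.772 -0.012  2.852]
tool delta [-1.95780531 -1.34832617 61.06254824]
```

View pics/w5.png

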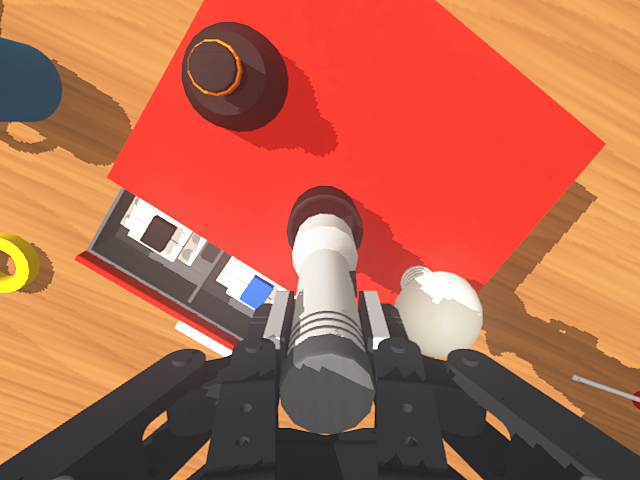

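View pics/s5.png

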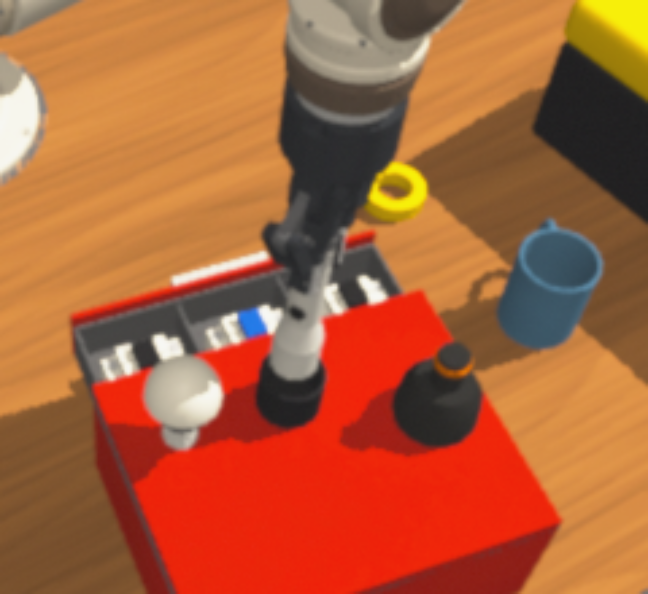

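The torch is out of the cup and plumb in the jaws, lens about 16 mm above the rim. The wrist force reads -2.3 N, which is its weight. Next I'll work out the travel.

```bash
cat > b.py <<'E'
from h import *
Rg=np.array([[0.9049,0.4249,0.0246],[0.4252,-0.9051,-0.0073],[0.0192,0.0171,-0.9997]])
o=Rg.T@np.array([563-563.2,81.3-82.3,135-313.7]);zt=Rg.T@np.array([0,0,1.])
T=np.array([474.6,103.8,197.])
s,r=st();L=s["eef_pos"]+r@o;z=r@zt
print("lens",L.round(1),"torch tilt deg",np.degrees(np.hypot(z[0],z[1])).round(2),z.round(4),"tool delta",(r.T@(T-L)).round(1), "world",(T-L).round(1))
E
python3 b.py
```

```text
t 11.65 p [562.9  82.  364.5] f [ 0.87 -0.19 -2.12] w 25.1 
R [[0.9051, 0.4248, 0.0173], [0.425, -0.9051, -0.0095], [0.0116, 0.0159, -0.9998]] tilt deg 1.13 yaw y -64.9 q [ 0.149  0.153  0.368  1.77  -0.012  2.852]
lens [561.4  80.6 185.8] torch tilt deg 0.44 [0.0073 0.0022 1.    ] tool delta [-68.5 -57.7 -12.9] world [-86.8  23.2  11.2]
```

Call:
apply_moves(
  travel=[
    [-0.008,-0.006,-0.01],
    [-0.014,-0.012,-0.01],
    [-0.016,-0.014,-0.01],
    [-0.016,-0.014,-0.005],
    [-0.01,-0.009,0],
    [-0.004,-0.003,0],
    [0,0,0],
  ],
  turn=[0,0,0,0,0,0,0],
  grip=[0.02,0.02,0.02,0.02,0.02,0.02,0.02],
)

```text
clock: 12.35
eef_pos: [469.1, 106.6, 395.5]
orientation: [3.054, 0.681, 0.01]
ft_force: [0.6, 0.5, -1.7]
gripper_width: 24.6
```

```bash
python3 b.py
```

```text
t 12.35 p [469.1 106.6 395.5] f [ 0.58  0.46 -1.71] w 24.6 
R [[0.9053, 0.4247, 0.009], [0.4248, -0.9052, -0.011], [0.0034, 0.0138, -0.9999]] tilt deg 0.81 yaw y -64.9 q [ 0.229 -0.028  0.24   1.833 -0.013  2.932]
lens [466.1 104.9 216.8] torch tilt deg 0.92 [0.0157 0.0037 0.9999] tool delta [ 7.1  4.4 19.9] world [  8.5  -1.1 -19.8]
```

Call:
apply_moves(
  travel=[
    [0.003,0.002,0.007],
    [0.003,0.002,0.007],
    [0.001,0,0.003],
    [0,0,0],
  ],
  turn=[0,0,0,0],
  grip=[0.02,0.02,0.02,0.02],
)

```text
clock: 12.75
eef_pos: [479.2, 105.2, 375.3]
orientation: [3.054, 0.68, 0.006]
ft_force: [-0.3, 0.3, -1.3]
gripper_width: 25.1
```

```bash
python3 b.py
python3 - <<'E'
from h import *
w=manip.camera_info("wrist");im=manip.grab_frame("wrist");cv2.imwrite("pics/w6.png",im[:,:,::-1]);np.save("w6.npy",np.r_[w["xyz"],w["attitude"]])
for n in("scene","top"):
    im=manip.grab_frame(n)[:,:,::-1];cv2.imwrite(f"pics/{n}6.png",im)
    c=im[130:290,270:430] if n=="scene" else im[160:290,220:380];cv2.imwrite(f"pics/{n}6z.png",cv2.resize(c,None,fx=3.7,fy=3.7))
E
python3 b.py
```

```text
t 12.75 p [479.2 105.2 375.3] f [-0.26  0.25 -1.32] w 25.1 
R [[0.9056, 0.4241, 0.0067], [0.4241, -0.9055, -0.0119], [0.0011, 0.0136, -0.9999]] tilt deg 0.78 yaw y -64.9 q [ 0.222 -0.019  0.208  1.794 -0.013  2.925]
lens [475.8 103.4 196.6] torch tilt deg 1.06 [0.0179 0.0045 0.9999] tool delta [-0.9 -0.9 -0.4] world [-1.2  0.4  0.4]
t 12.9 p [479.  105.2 376.3] f [ 0.38 -0.77 -1.34] w 25.1 
R [[0.9056, 0.4241, 0.008], [0.4242, -0.9055, -0.0115], [0.0023, 0.0138, -0.9999]] tilt deg 0.8 yaw y -64.9 q [ 0.222 -0.02   0.209  1.795 -0.013  2.925]
lens [475.8 103.5 197.6] torch tilt deg 0.99 [0.0167 0.0042 0.9999] tool delta [-1.  -0.8  0.6] world [-1.2  0.3 -0.6]
```

View pics/w6.png

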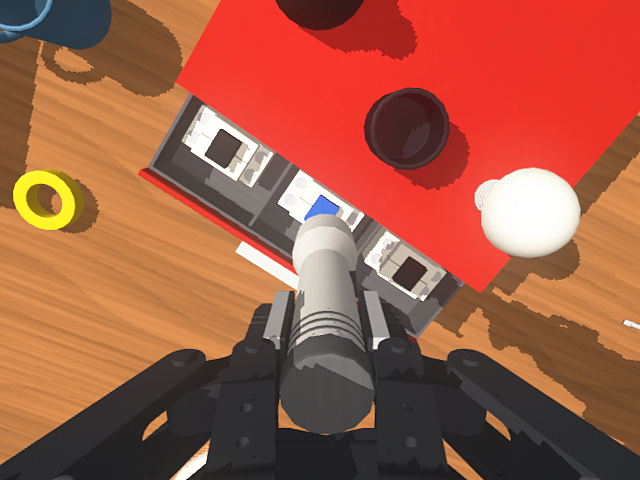

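View pics/scene6z.png

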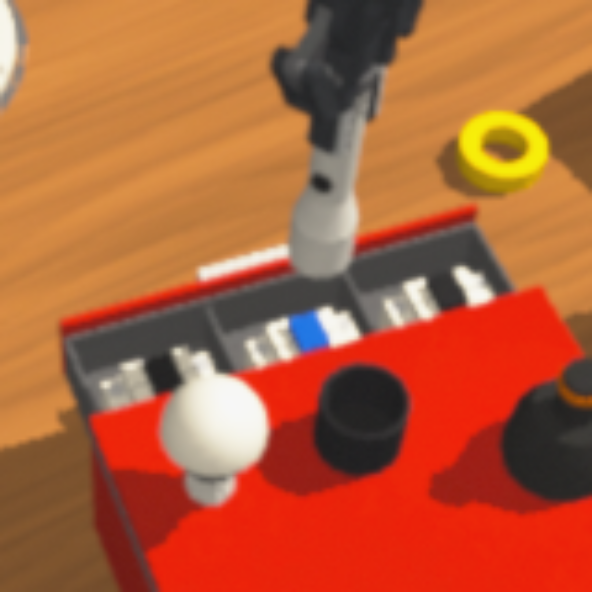

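View pics/top6z.png

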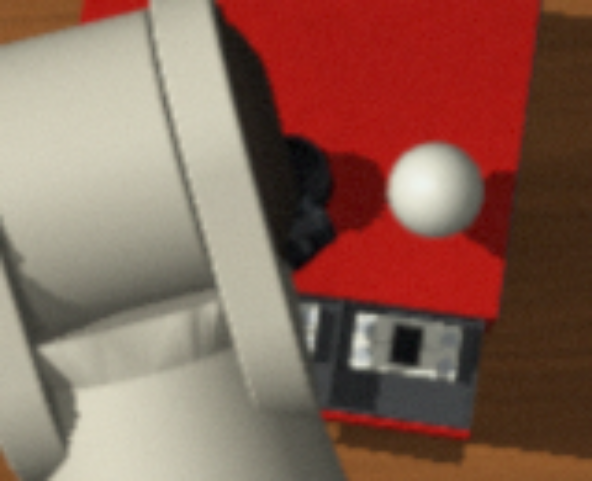

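The wrist view shows the lamp just in front of the blue toggle (324,208), and the empty cup at (407,128). The scene view has the lamp standing free over the middle compartment. The torch leans about 1° by calculation, so I'll check the lens against the scene image while trying to trim that.

Call:
apply_moves(
  travel=[
    [-0.001,-0.001,0.002],
    [0,0,0.001],
    [0,0,0.001],
    [0,0,0.001],
    [0,0,0.001],
  ],
  turn=[0,0,0,0,0],
  grip=[0.02,0.02,0.02,0.02,0.02],
)

```text
clock: 13.4
eef_pos: [477.6, 105.8, 370.6]
orientation: [3.054, 0.68, 0.01]
ft_force: [0.4, -0.2, -1.9]
gripper_width: 25.1
```

```bash
python3 b.py
python3 - <<'E'
from h import *
im=cv2.imread("pics/scene6.png");sc=manip.camera_info("scene")
g=cv2.resize(im[130:290,270:430],None,fx=5,fy=5)[:600]
f=lambda p:tuple(int(round(a)) for a in ((proj(sc,p)-[270,130]+.5)*5-.5))
L=np.array([475.8,103.5,197]);z=np.array([.0167,.0042,1])
for h,rr in((0,19),(34,19),(58,13),(80,13)):
    for a in np.linspace(0,2*np.pi,40):
        cv2.circle(g,f(L+z*h+[rr*np.cos(a),rr*np.sin(a),0]),1,(0,255,0),-1)
cv2.circle(g,f([474.6,103.8,117]),3,(0,255,255),-1)
cv2.imwrite("pics/ov6.png",g[150:600,100:700])
E
```

```text
t 13.4 p [477.6 105.8 370.6] f [ 0.44 -0.17 -1.94] w 25.1 
R [[0.9055, 0.4242, 0.0092], [0.4243, -0.9055, -0.0112], [0.0036, 0.0141, -0.9999]] tilt deg 0.83 yaw y -64.9 q [ 0.224 -0.028  0.19   1.782 -0.013  2.927]
lens [474.7 104.1 191.9] torch tilt deg 0.91 [0.0154 0.0039 0.9999] tool delta [-0.1  0.3 -5.1] world [-0.1 -0.3  5.1]
```

View pics/ov6.png

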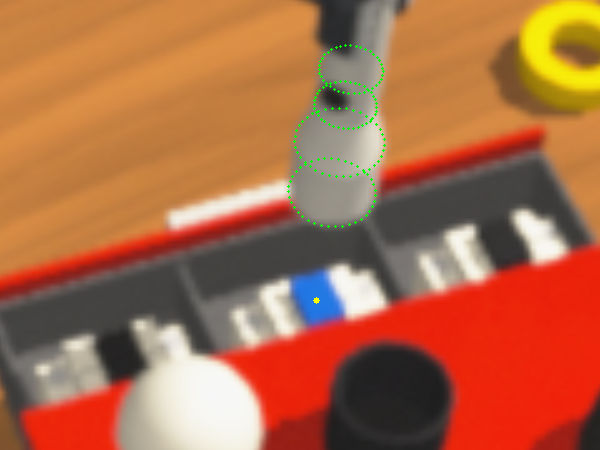

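Call:
apply_moves(
  travel=[
    [0,0,-0.004],
    [0,0,0],
  ],
  turn=[0,0],
  grip=[0.02,0.02],
)

```text
clock: 13.6
eef_pos: [477.5, 105.8, 374.9]
orientation: [3.054, 0.68, 0.01]
ft_force: [-0.9, 1.0, -1.7]
gripper_width: 25.1
```

```bash
python3 b.py
python3 - <<'E'
from h import *
for i in range(4): manip.grab_frame("scene")
im=manip.grab_frame("scene")[:,:,::-1];cv2.imwrite("pics/scene7.png",im)
cv2.imwrite("pics/s7.png",cv2.resize(im[90:290,270:430],None,fx=3,fy=3))
E
python3 b.py
```

```text
t 13.6 p [477.5 105.8 374.9] f [-0.88  1.04 -1.73] w 25.1 
R [[0.9055, 0.4243, 0.0092], [0.4243, -0.9054, -0.0113], [0.0035, 0.0141, -0.9999]] tilt deg 0.83 yaw y -64.9 q [ 0.224 -0.026  0.201  1.791 -0.013  2.927]
lens [474.5 104.1 196.2] torch tilt deg 0.91 [0.0155 0.0039 0.9999] tool delta [-0.   0.3 -0.8] world [ 0.1 -0.3  0.8]
t 13.85 p [477.5 105.8 374.2] f [ 0.04 -0.36 -1.75] w 24.7 
R [[0.9055, 0.4243, 0.0084], [0.4243, -0.9054, -0.0114], [0.0027, 0.0139, -0.9999]] tilt deg 0.81 yaw y -64.9 q [ 0.224 -0.025  0.2    1.79  -0.013  2.927]
lens [474.4 104.1 195.5] torch tilt deg 0.96 [0.0163 0.0041 0.9999] tool delta [ 0.1  0.4 -1.5] world [ 0.2 -0.3  1.5]
```

View pics/s7.png

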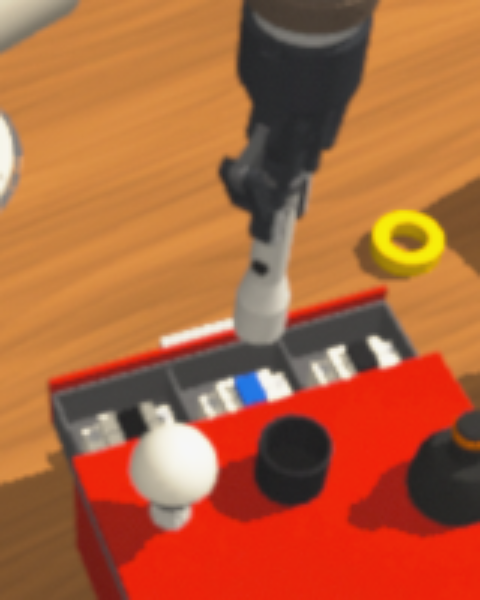

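```bash
python3 -c "
from h import *
manip.grab_frame('scene');print(manip.get_state()['qd'].round(4));st()
print(manip.close_job())"
```

```text
[-0.0018  0.0001 -0.0003 -0.0007  0.0017 -0.0001]
t 13.9 p [477.5 105.8 374.2] f [-0.21  0.26 -2.79] w 25.0 
R [[0.9055, 0.4243, 0.0083], [0.4243, -0.9054, -0.0114], [0.0027, 0.0139, -0.9999]] tilt deg 0.81 yaw y -64.9 q [ 0.224 -0.025  0.2    1.79  -0.013  2.927]
the job is handed in; nothing more can be done
None
```

I pulled the torch straight up out of its cup, carried it upright to the open drawer, and handed the job in at 13.9 s. It is still gripped and held still, lamp down over the blue toggle.

**Last checks**
- **Position:** by calculation the lens is within about 0.5 mm of the toggle centre sideways. In the scene image the torch and the toggle both sat slightly off their predicted spots, a difference of about 1 mm.
- **Height:** the lens is about 78–79 mm above the toggle. The toggle top came out between 116 and 119 mm across the camera views, and I used 117 mm.
- **Holding still:** joint speeds are below 0.002 rad/s. The wrist force is only the torch's weight, roughly 2 N, so nothing else is touching it. The grip opening is 25 mm.
- **Surroundings:** in the last scene picture the drawer, breakers, bulb, bulb gripper and cup look as they did at the start.

**Not perfect:** the torch is about 1° off plumb. The tool's tilt drifted as it moved, and the moves I had could not correct it directly. I reduced it before the grasp, but couldn't trim out the last degree.

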